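Knock the wood plug out of the hole saw

TASK

Take the ejector off its hook, push its rod down through the hole in the back of the red hole saw until the jammed wooden plug drops out into the tray below, then hang the ejector back on its hook. Leave the other things on the bench alone.

Things in the scene. Friction and masses are not known exactly. Their poses are not given: they have to be found in the camera images.
- ejector: Loose ejector, 145 mm long, 0.16 kg, hanging upright in the hook stand's fork. Origin at the rod's lower tip, z up along it. Steel rod 12 mm diameter from 0 to 95 mm (last 6 mm taper to 6 mm at the tip); steel collar 44 mm diameter, 95 to 101 mm; round dark wooden handle 27 mm diameter, 101 to 145 mm. Round all over: its yaw does not matter.
- ejector_grip (a point): Point on the ejector's axis inside its handle, 125 mm above the tip and 24 mm above the collar: where to grip it.
- hook_stand: Hook stand, fixed (place and yaw vary): wooden base 110 x 80 x 14 mm, post 42 mm behind (+x) the hanging axis, dark steel fork with two prongs along its x axis, open to -x, 24 mm clear gap, closed from 34 mm behind the axis. The prongs' ends, 27 mm in front of the axis, turn up by 8 mm. Highest point 133 mm. Origin on the bench under the hanging axis, z up.
- hook_seat (a point): Point on the hanging axis at the prongs' top face, 125 mm above the bench, where the underside of the ejector's collar rests. To take the ejector off, raise it by more than 8 mm (15 to be safe) and draw it out along the hook stand's -x by 60 to 80 mm; hang it up the opposite way.
- saw_stand: Knock-out stand, fixed (place and yaw vary): plywood tray 124 x 124 mm with 18 mm rim, three legs, aluminium clamp ring 106 mm diameter 82 to 98 mm up, and in it a red hole saw 73 mm diameter, mouth down at 80 mm, back plate 127 to 135 mm. Three sprung brass plungers hold the plug: about 15 N (8 to 22) down frees it, then 2 to 5 N move it. Origin on the bench under the saw's axis, z up.
- saw_bore (a point): Centre of the upper mouth of the straight vertical 18 mm hole through the saw's back, on top of a steel boss 36 mm in diameter, 143 mm above the bench. The hole is 16 mm long and opens into the saw's hollow.
- saw_tray (a point): Centre of the tray's floor under the saw, 7 mm above the bench.
- wood_plug: Loose round wooden plug, 58 mm diameter, 28 mm thick, 0.06 kg, jammed in the saw: underside 95 mm, top 123 mm above the bench. Origin at the centre of its underside, z up. Pushed down by about 37 mm (rod tip about 86 mm above the bench) it comes free and falls into the tray; the rod can follow until its collar meets the boss (tip 48 mm above the bench).
- tin_green: Bystander: small red and green paint tin, 77 mm diameter, 78 mm high. Origin at the centre of its underside.
- tub_white: Bystander: white tub of filler, 72 mm diameter, 68 mm high. Origin at the centre of its underside.
- sand_block: Bystander: cork sanding block 58 x 105 x 34 mm. Origin at the centre of its underside.
- masking_tape: Bystander: roll of masking tape, 98 mm across, 25 mm high. Origin at the centre of its underside.
There are look-alikes about, which are no part of the job. Leave any turquoise look-alike of the ejector alone.

How it is judged:
By the outcome, as a careful person would: the job done as asked, in the order asked, and still so for the second after the job is handed in, with the robot touching nothing.
It also fails if it takes over 53 s, if anything falls off the work surface, if the arm or the gripper's body presses on something with over 40 N, if the wrist force passes 120 N, or if a joint passes its speed limit or range.

ROBOT

A 7-joint arm with a two-finger parallel gripper is mounted at the origin on a cart in front of the work surface, level with it; the furniture and walls round the work are solid. World frame = base frame: x ahead of the robot, y to its left, z up, the work surface at z = 0. Lengths are in m, angles in rad, forces in N, time in s.
With the tool pointing down it reaches from about 0.425 to 0.825 m from the base axis. Payload 3.6 kg.
Tool frame: the origin (TCP) lies between the finger pads; the fingertips stand 8 mm ahead of it and the grasp point (between the pads) lies 11 mm behind it; z points along the fingers, y is the line along which they close (so a half turn about z gives the same grasp; the last joint's range is limited). The gripper opens to 85 mm and grips with 20 to 120 N. Pads are 22 mm wide; open, the fingers measure 114 mm over their backs; the gripper's body (76 mm by 85 mm) begins 54 mm behind the grasp point. The pads swing forward as they close: fully open they stand 13 mm farther back than shut.
Start: joints at [-0.026, 0.615, -0.013, 1.423, 0.008, 1.103, -0.04], TCP at [0.65, 0, 0.239] pointing down, gripper open.
Joint ranges: [-3.12, 3.12], [-0.3, 2.06], [-1.34, 1.32], [0.26, 2.42], [-1.36, 4.5], [0.01, 1.98], [-2.84, 2.84]. Speed limits (rad/s): [2.79, 2.79, 3.14, 3.14, 3.14, 3.14, 3.14].

INTERFACE

Orientations are given as a unit quaternion [w, x, y, z].
In Python, from workcell import sense, get_image, calibration, finish_job, spot_in, tip_of gives the robot as it stands. The module is installed in compiled form; this text tells all that it offers.
- The arm moves only by the shell command python3 -m creep 'ROWS' [FORCE]. ROWS is JSON, a list that holds one entry, the list of rows, each a list of 7 numbers: the closure, from 0 (fully open) to 1 (shut), then the shift along the tool's x, y, z as a fraction of full scale, then the turn, a rotation vector about the tool's x, y, z as a fraction of full scale. A call has exactly 10 rows; each row is the pose to reach, as a shift and turn from the pose commanded when the call began, along the tool's axes at that moment, turning the shorter way round; what a row does not reach only later rows make up. Full scale, the value 1, is 0.2 m for a shift and pi rad for a turn. A row lasts 1/12 s, in which the tool goes at most 41.7 mm and 7.16 degrees, less where a joint would pass 70% of its speed; a pose out of reach is approached as far as the arm can. A call with a number of a shift or a turn outside -1 to 1 is refused whole. A call with a gripper value outside its range is refused whole. The fingers move at their own pace and stop on an object; FORCE is the grip in N (left out, the last holds). Time passes only in rows, so rows that repeat a pose let the fingers close, or fill a call up. It gives the time, the measured TCP pose, the force, the opening and the grip force at its end, in the units of the state.
- sense(): the state, without advancing time (a new reading comes with each control period).
- get_image(name): name is "scene" or "side" or "wrist"; returns the picture (400x640x3 uint8, red, green, blue); there is no depth.
- calibration(name): a dict with "vertical_fov" (degrees; the focal length in pixels is half the picture's height over the tangent of half this angle, whatever the lens; pixels are square), "cx", "cy" (the principal point, pixels), "R" (3x3) and "t" (3): a world point X has camera coordinates R X + t. Camera axes: x right, y down, z forward; pixel columns grow to the right and rows downward; lengths in m; the calibration is good to about 2 mm. A picture is of the moment at which its call begins: read the wrist's pose just before it. calibration takes no time and is no camera call; for the wrist camera it gives the pose at the moment of the call.
- finish_job(): hands the job in; it is judged then, once.
Trained networks look in the newest picture that a camera, given by its name, has taken for a name from the list of things; names that differ only in an ending like _2 or _b are one class to them, and where a whole thing is asked for, a point or a joint stands for the part that bears it (a point fixed in the world has none). Each returns a list of dicts, best first, with "score" (0 to 1); they miss things now and then, are a little off and sometimes report something else, mostly with a low value. They report only what shows in the picture. A call takes as long as a camera call. They do not tell look-alikes from the thing itself.
- spot_in(camera, thing): "box" ([left, top, width, height] in pixels, round what is visible of it).
- tip_of(camera, thing): "xy" ([column, row] in pixels: a listed point, or the origin of a listed thing).
The state is a dict: "clock": time; "q": joint angles; "qvel": joint speeds; "effort": joint torques, N m; "eef_pos": TCP position; "tool_rot": TCP orientation; "force": force on the tool from outside, world axes, zero at the start; "torque": the same for the moment, N m; "width": finger opening in m; "grip_force": force on a finger pad.
Only numpy, scipy, OpenCV 4.12 (cv2) and the standard library are available. Lean on these libraries where they do the work, as an engineer would, in place of code of your own. Each camera call takes 0.05 s, during which the arm holds its last target. There are 200 camera calls.

## Working session

There is one attempt and no reset: what is moved stays moved. The work goes in short steps, Python scripts to look and compute and a shell command to move; the robot and the scene stay as the last step left them, time stands still between calls to the robot, and variables do not carry over. Pictures are saved under pics/ and viewed, at most 14 in all, crops included, and the job is handed in when it is done.

```bash
mkdir -p pics; cat > h.py <<'E'
import numpy as np, cv2
from workcell import *
def K(c):
    f=200/np.tan(np.radians(c["vertical_fov"])/2); return np.array([[f,0,c["cx"]],[0,f,c["cy"]],[0,0,1]])
def P(n):
    c=calibration(n); return K(c)@np.c_[np.array(c["R"]),np.array(c["t"])]
def proj(p,X):
    u=p@np.r_[X,1]; return u[:2]/u[2]
def tri(obs):
    A=[]
    for p,(u,v) in obs: A+= [u*p[2]-p[0], v*p[2]-p[1]]
    A=np.array(A); A/=np.linalg.norm(A[:,:3],axis=1)[:,None]
    return np.linalg.lstsq(A[:,:3],-A[:,3],rcond=None)[0]
def onz(p,uv,z):
    u,v=uv; A=np.array([u*p[2]-p[0], v*p[2]-p[1]]); return np.r_[np.linalg.solve(A[:,:2],-A[:,3]-A[:,2]*z),z]
def save(n,f): 
    im=get_image(n); cv2.imwrite("pics/"+f,im[:,:,::-1]); return im
E
python3 - <<'E'
from h import *
zs=dict(ejector_grip=.149,hook_seat=.125,saw_bore=.143,saw_tray=.007,wood_plug=.095,hook_stand=0,saw_stand=0)
ims=[]
for n in("scene","side"):
    ims.append(save(n,n+"0.png")); p=P(n)
    for t in zs:
        for d in tip_of(n,t)[:3]: print(n,t,round(d["score"],2),np.round(d["xy"]),np.round(onz(p,d["xy"],zs[t]),3))
    for t in ("ejector",):
        print([ (round(d["score"],2),np.round(d["box"])) for d in spot_in(n,t)[:4]])
s=sense();print(s["clock"],s["eef_pos"],s["tool_rot"],s["width"])
E
```

```text
scene ejector_grip 0.89 [321. 200.] [ 0.523 -0.284  0.149]
scene ejector_grip 0.64 [333. 178.] [ 0.598 -0.218  0.149]
scene ejector_grip 0.57 [251. 233.] [ 0.341 -0.315  0.149]
scene hook_seat 0.71 [320. 210.] [ 0.521 -0.285  0.125]
scene saw_bore 0.93 [294. 150.] [ 0.6   -0.029  0.143]
scene saw_tray 0.91 [294. 198.] [ 0.588 -0.042  0.007]
scene saw_tray 0.36 [321. 244.] [ 0.539 -0.257  0.007]
scene hook_stand 0.94 [322. 257.] [ 0.519 -0.291  0.   ]
scene hook_stand 0.62 [292. 153.] [0.725 0.211 0.   ]
scene saw_stand 0.86 [295. 197.] [ 0.599 -0.03   0.   ]
scene saw_stand 0.64 [401. 276.] [ 0.627 -0.442  0.   ]
[(0.96, array([246., 217.,  17.,  66.])), (0.75, array([312., 188.,  20.,  58.])), (0.75, array([322., 170.,  20.,  55.]))]
side ejector_grip 0.83 [330. 188.] [ 0.522 -0.265  0.149]
side ejector_grip 0.75 [263. 215.] [ 0.351 -0.315  0.149]
side ejector_grip 0.55 [352. 180.] [ 0.581 -0.252  0.149]
side hook_seat 0.86 [335. 206.] [ 0.515 -0.305  0.125]
side saw_bore 0.57 [316. 146.] [ 0.586 -0.016  0.143]
side saw_tray 0.64 [320. 192.] [ 0.584 -0.034  0.007]
side hook_stand 0.8 [332. 250.] [ 0.512 -0.293  0.   ]
side saw_stand 0.69 [321. 196.] [ 0.584 -0.042  0.   ]
[(0.93, array([253., 206.,  22.,  61.])), (0.85, array([324., 183.,  17.,  44.])), (0.81, array([341., 169.,  17.,  27.]))]
0.9 [6.49960865e-01 3.05609932e-05 2.39306309e-01] [-3.33092035e-05  7.07079364e-01  7.07134196e-01 -1.71581218e-05] 0.08523693536750666
```

View pics/scene0.png

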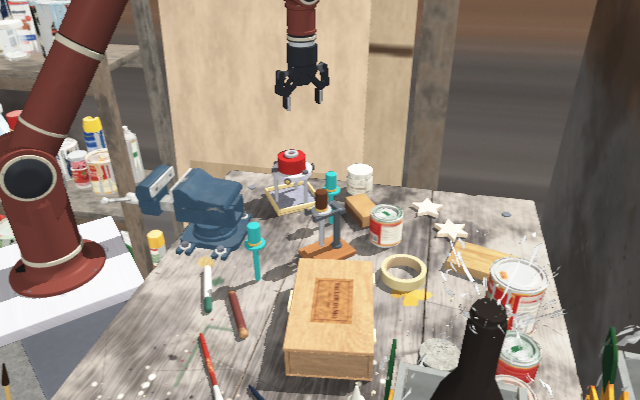

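View pics/side0.png

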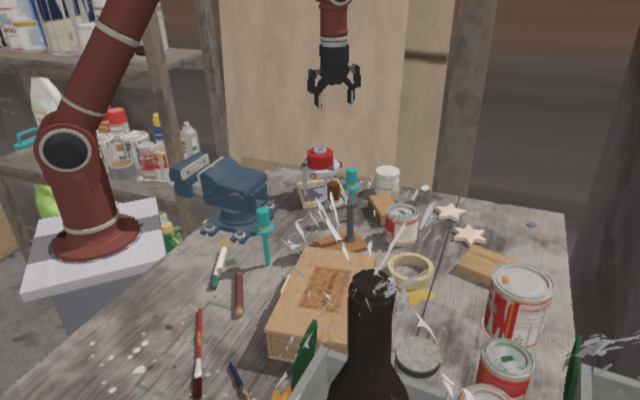

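The ejector (brown handle) is at about (321,200) in the scene view, on a hook stand whose post is to the right. The turquoise look-alikes are at (331,180) and (256,235), and the red saw is at (291,155). I'll take a closer look with the wrist camera.

```bash
python3 -m creep '[[[0,-0.2,-0.1,-0.1,0,0,0],[0,-0.35,-0.2,-0.2,0,0,0],[0,-0.5,-0.3,-0.3,0,0,0],[0,-0.65,-0.4,-0.4,0,0,0],[0,-0.8,-0.5,-0.4,0,0,0],[0,-0.9,-0.6,-0.4,0,0,0],[0,-0.9,-0.6,-0.4,0,0,0],[0,-0.9,-0.6,-0.4,0,0,0],[0,-0.9,-0.6,-0.4,0,0,0],[0,-0.9,-0.6,-0.4,0,0,0]]]'
python3 - <<'E'
from h import *
zs=dict(ejector_grip=.149,hook_seat=.125,saw_bore=.143,hook_stand=0,saw_stand=0)
c=calibration("wrist");print(-np.array(c["R"]).T@c["t"],np.round(c["R"],2).tolist())
save("wrist","w1.png");p=P("wrist")
for t in zs:
    for d in tip_of("wrist",t)[:3]: print(t,round(d["score"],2),np.round(d["xy"]),np.round(onz(p,d["xy"],zs[t]),4))
print([(round(d["score"],2),np.round(d["box"])) for d in spot_in("wrist","ejector")[:4]])
E
```

```text
clock: 1.73
eef_pos: [0.5309, -0.1782, 0.3191]
tool_rot: [-0.0, 0.706, 0.708, 0.0]
force: [0.8, 0.3, 0.2]
width: 0.0853
grip_force: 0.0
[ 0.530906   -0.10018112  0.45498199] [[1.0, 0.0, 0.0], [0.0, -0.95, 0.31], [0.0, -0.31, -0.95]]
ejector_grip 0.88 [375. 213.] [ 0.588  -0.2126  0.149 ]
ejector_grip 0.81 [129. 216.] [ 0.3438 -0.2166  0.149 ]
ejector_grip 0.57 [306. 283.] [ 0.5194 -0.2928  0.149 ]
saw_bore 0.87 [385.  14.] [ 0.5876 -0.0364  0.143 ]
hook_stand 0.84 [308. 227.] [ 0.5176 -0.2898  0.    ]
saw_stand 0.85 [361.  38.] [ 0.5853 -0.0348  0.    ]
[(0.71, array([359., 164.,  36.,  71.])), (0.69, array([287., 236.,  40.,  74.])), (0.68, array([105., 202.,  98.,  37.])), (0.6, array([406., 130.,  72.,  87.]))]
```

View pics/w1.png

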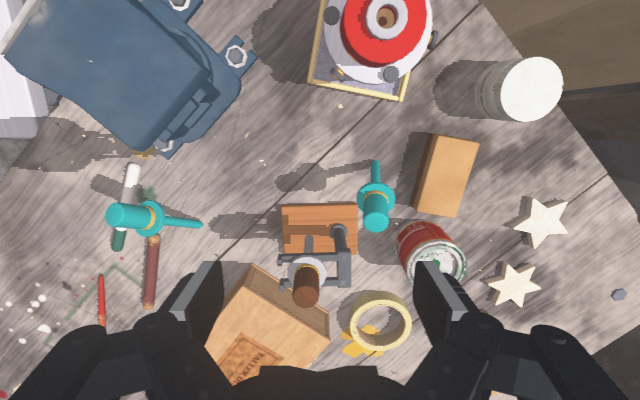

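The wrist view shows the ejector with its brown top at (306,285), in a fork open to the left (-x, about 3° yaw). The post is at (342,240) and the turquoise ones are at (375,205) and (150,218). The saw bore is at about (386,18). Both stands have clear space above, so I'll lift the ejector straight up out of the fork. First I'll move closer and refine the position.

```bash
python3 -m creep '[[[0,-0.15,-0.02,0.1,0,0,0],[0,-0.3,-0.04,0.2,0,0,0],[0,-0.4,-0.06,0.2,0,0,0],[0,-0.4,-0.06,0.2,0,0,0],[0,-0.4,-0.06,0.2,0,0,0],[0,-0.4,-0.06,0.2,0,0,0],[0,-0.4,-0.06,0.2,0,0,0],[0,-0.4,-0.06,0.2,0,0,0],[0,-0.4,-0.06,0.2,0,0,0],[0,-0.4,-0.06,0.2,0,0,0]]]'
python3 - <<'E'
from h import *
zs=dict(ejector_grip=.149,hook_seat=.125,hook_stand=0,ejector=.03)
im=save("wrist","w2.png");p=P("wrist")
for t in zs:
    for d in tip_of("wrist",t)[:3]: print(t,round(d["score"],2),np.round(d["xy"]),np.round(onz(p,d["xy"],zs[t]),4))
print([(round(d["score"],2),np.round(d["box"])) for d in spot_in("wrist","ejector")[:4]])
for X in ([.519,-.289,.175],[.519,-.289,.131],[.519,-.289,.125]):print(proj(p,X), proj(p,np.array(X)+[.0135,0,0]))
E
```

```text
clock: 2.92
eef_pos: [0.5183, -0.2592, 0.2796]
tool_rot: [0.0, 0.707, 0.708, 0.0]
force: [0.4, 0.2, -0.7]
width: 0.0857
grip_force: 0.0
ejector_grip 0.95 [254. 102.] [ 0.4693 -0.1886  0.149 ]
ejector_grip 0.87 [114.  84.] [ 0.3632 -0.1752  0.149 ]
ejector_grip 0.65 [318. 225.] [ 0.5188 -0.2913  0.149 ]
hook_seat 0.68 [318. 189.] [ 0.5184 -0.2653  0.125 ]
ejector 0.83 [176. 176.] [ 0.3482 -0.2763  0.03  ]
ejector 0.81 [332.  12.] [ 0.5329 -0.1012  0.03  ]
ejector 0.6 [318. 190.] [ 0.5192 -0.2944  0.03  ]
[(0.9, array([295., 187.,  50.,  68.])), (0.82, array([ 91.,  61.,  86., 122.]))]
[318.35121791 235.04254228] [335.32790028 235.04512158]
[318.25148428 215.41459043] [332.88860267 215.4178301 ]
[318.23997487 213.14949515] [332.60710144 213.15279013]
```

View pics/w2.png

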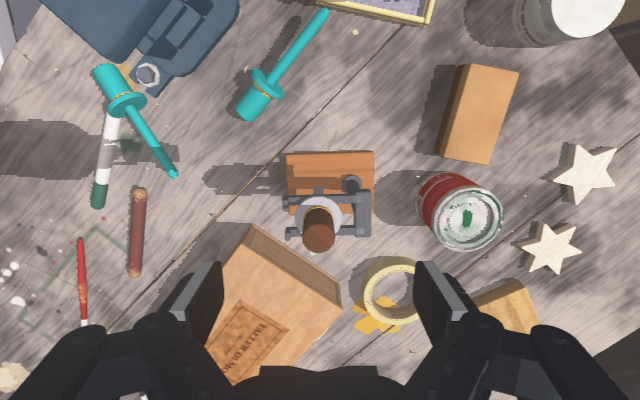

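The brown handle's top is centred at about (319,236). That matches the prediction for axis (0.519,-0.290), with the grip at z ≈ 0.15. The turquoise look-alikes seem to drift between pictures, so I'll avoid them. Descending and gripping.

```bash
python3 -m creep '[[[0,-0.1,0.005,0.1,0,0,0],[0,-0.15,0.005,0.2,0,0,0],[0,-0.15,0.005,0.32,0,0,0],[0,-0.15,0.005,0.44,0,0,0],[0,-0.15,0.005,0.54,0,0,0],[0,-0.15,0.005,0.62,0,0,0],[0,-0.15,0.005,0.67,0,0,0],[0,-0.15,0.005,0.67,0,0,0],[0,-0.15,0.005,0.67,0,0,0],[0.3,-0.15,0.005,0.67,0,0,0]]]' 40 && python3 -m creep '[[[0.5,0,0,0,0,0,0],[0.7,0,0,0,0,0,0],[0.8,0,0,0,0,0,0],[1,0,0,0,0,0,0],[1,0,0,0,0,0,0],[1,0,0,0,0,0,0],[1,0,0,0,0,0,0],[1,0,0,0,0,0,0],[1,0,0,0,0,0,0],[1,0,0,0,0,0,0]]]' 60
```

```text
clock: 4.05
eef_pos: [0.5198, -0.2905, 0.1465]
tool_rot: [0.001, 0.707, 0.707, 0.0]
force: [-0.4, -0.8, 0.0]
width: 0.076
grip_force: 0.0
clock: 4.88
eef_pos: [0.5192, -0.2902, 0.146]
tool_rot: [0.0, 0.707, 0.707, 0.0]
force: [-1.7, 0.1, 5.5]
width: 0.0255
grip_force: 58.8
```

Gripped. Now lifting straight up.

```bash
python3 -m creep '[[[1,0,0,-0.04,0,0,0],[1,0,0,-0.1,0,0,0],[1,0,0,-0.18,0,0,0],[1,0,0,-0.26,0,0,0],[1,0,0,-0.36,0,0,0],[1,0,0,-0.46,0,0,0],[1,0,0,-0.56,0,0,0],[1,0,0,-0.66,0,0,0],[1,0,0,-0.75,0,0,0],[1,0,0,-0.75,0,0,0]]]'
python3 - <<'E'
from h import *
zs=dict(ejector_grip=.3,ejector=.18,saw_bore=.143)
for n in ("wrist","scene"):
    save(n,n+"3.png");p=P(n)
    for t in zs:
        for d in tip_of(n,t)[:3]: print(n,t,round(d["score"],2),np.round(d["xy"]),np.round(onz(p,d["xy"],zs[t]),4))
a=cv2.imread("pics/wrist3.png");b=cv2.imread("pics/scene3.png")
cv2.imwrite("pics/c3.png",np.hstack([a[:,160:560],cv2.resize(b[60:260,200:400],(400,400))]))
E
```

```text
clock: 5.72
eef_pos: [0.5206, -0.2908, 0.2989]
tool_rot: [0.003, 0.707, 0.707, 0.001]
force: [0.7, -0.3, 0.0]
width: 0.0262
grip_force: 59.1
wrist ejector_grip 0.95 [318. 281.] [ 0.52   -0.2947  0.3   ]
wrist ejector_grip 0.92 [250.  71.] [ 0.4944 -0.2044  0.3   ]
wrist ejector_grip 0.86 [116.  53.] [ 0.4455 -0.1982  0.3   ]
wrist ejector 0.82 [176. 146.] [ 0.4119 -0.2512  0.18  ]
wrist ejector 0.74 [319. 199.] [ 0.5211 -0.2938  0.18  ]
scene ejector_grip 0.76 [318. 136.] [ 0.5191 -0.2803  0.3   ]
scene ejector_grip 0.58 [274. 237.] [ 0.2816 -0.5403  0.3   ]
scene ejector_grip 0.56 [204. 257.] [ 0.1791 -0.5293  0.3   ]
scene ejector 0.6 [255. 262.] [ 0.2929 -0.4353  0.18  ]
scene ejector 0.57 [281. 201.] [ 0.4249 -0.2873  0.18  ]
scene saw_bore 0.95 [293. 151.] [ 0.5976 -0.0316  0.143 ]
scene saw_bore 0.58 [359. 191.] [ 0.619  -0.2919  0.143 ]
```

View pics/c3.png

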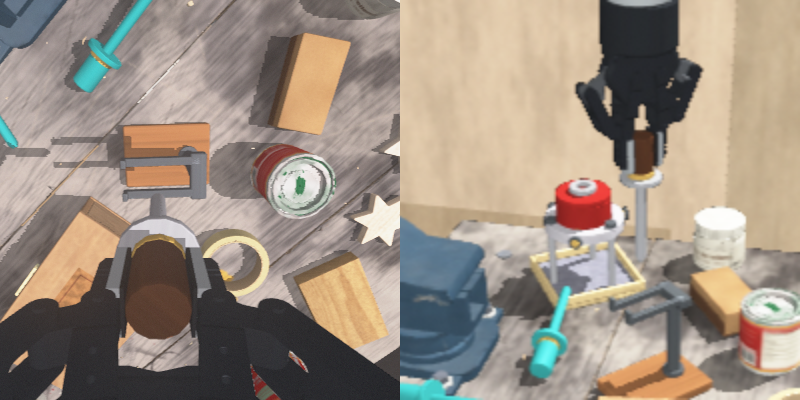

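The ejector hangs upright in the gripper with its tip at about z = 0.18. The saw bore and stands are unobstructed. Next I'll move close to the saw to measure the bore.

```bash
python3 -m creep '[[[1,0.08,0.03,0,0,0,0],[1,0.2,0.09,0,0,0,0],[1,0.33,0.15,0,0,0,0],[1,0.46,0.2,0,0,0,0],[1,0.59,0.25,0,0,0,0],[1,0.7,0.3,0,0,0,0],[1,0.77,0.33,0,0,0,0],[1,0.8,0.34,0,0,0,0],[1,0.8,0.34,0,0,0,0],[1,0.8,0.34,0,0,0,0]]]'
python3 - <<'E'
from h import *
zs=dict(ejector_grip=.3,ejector=.183,saw_bore=.143,saw_stand=0)
for n in ("wrist",):
    save(n,n+"4.png");p=P(n)
    for t in zs:
        for d in tip_of(n,t)[:2]: print(n,t,round(d["score"],2),np.round(d["xy"],1),np.round(onz(p,d["xy"],zs[t]),4))
s=sense();print(s["eef_pos"],s["tool_rot"])
E
```

```text
clock: 6.95
eef_pos: [0.5865, -0.1312, 0.2949]
tool_rot: [0.0, 0.707, 0.707, -0.001]
force: [-0.0, -1.1, -2.0]
width: 0.0255
grip_force: 59.1
wrist ejector_grip 0.91 [ 85.3 190.1] [ 0.4904 -0.0921  0.3   ]
wrist ejector_grip 0.74 [318.1 282.8] [ 0.5866 -0.1363  0.3   ]
wrist ejector 0.8 [145.8 266.5] [ 0.4404 -0.194   0.183 ]
wrist ejector 0.76 [270.8 135.2] [ 0.5516 -0.0842  0.183 ]
wrist saw_bore 0.68 [318.1  69.5] [ 0.5869 -0.0363  0.143 ]
wrist saw_stand 0.64 [317. 284.] [ 0.5844 -0.3279  0.    ]
[ 0.58646162 -0.13164629  0.2953356 ] [ 1.38795095e-04  7.08026532e-01  7.06185734e-01 -3.47211296e-04]
```

View pics/wrist4.png

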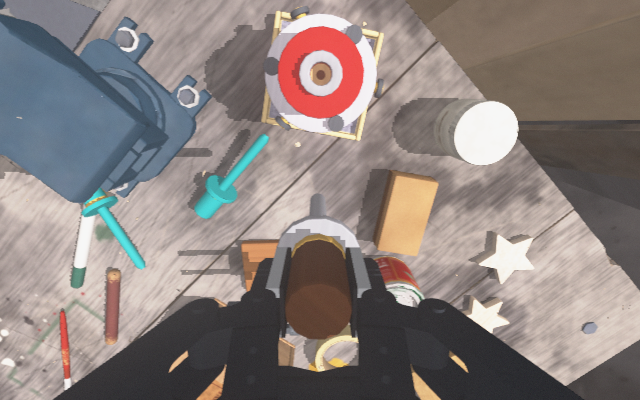

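The bore is at about (320,74), seen between the boss ring and the red annulus. The rod's tip pokes out over the collar at about (317,198). I'll refine both with ellipse fits.

```bash
python3 - <<'E'
from h import *
im=cv2.imread("pics/wrist4.png");p=P("wrist")
h=cv2.cvtColor(im,cv2.COLOR_BGR2HSV)
def fit(m,z,roi):
    M=np.zeros(m.shape,np.uint8);x,y,w,hh=roi;M[y:y+hh,x:x+w]=m[y:y+hh,x:x+w]
    cs,_=cv2.findContours(M,cv2.RETR_EXTERNAL,cv2.CHAIN_APPROX_NONE);c=max(cs,key=cv2.contourArea)
    # ray to plane then circle fit
    W=np.array([onz(p,q[0],z)[:2] for q in c]);A=np.c_[2*W,np.ones(len(W))];s=np.linalg.lstsq(A,(W**2).sum(1),rcond=None)[0]
    print(np.round(s[:2],4),"r",round(float(np.sqrt(s[2]+s[0]**2+s[1]**2)),4),cv2.minEnclosingCircle(c))
H,S,V=cv2.split(h)
red=((((H<8)|(H>172))&(S>170))*255).astype(np.uint8)
fit(red,.135,(270,15,105,120))
inner=(((S<90)&(V>90))*255).astype(np.uint8); fit(inner,.143,(294,48,52,52))
hole=((S>100)&(H<25)|(V<70)).astype(np.uint8)*255; fit(hole,.143,(306,60,30,30))
g=cv2.resize(im[180:225,295:340],None,fx=8,fy=8);g2=cv2.resize(im[52:97,298:343],None,fx=8,fy=8)
cv2.imwrite("pics/c4.png",np.hstack([g,g2]))
for y in range(190,222,4): print(y,V[y,300:336].tolist())
print(proj(p,[.5865,-.1316,.179]))
E
```

```text
[ 0.5872 -0.0382] r 0.0285 ((320.929443359375, 71.7760009765625), 44.7857551574707)
[ 0.5891 -0.0386] r 0.0174 ((320.00592041015625, 72.8003921508789), 22.99779510498047)
[ 0.589  -0.0378] r 0.0071 ((320.5, 73.0), 10.594910621643066)
190 [199, 202, 203, 207, 210, 214, 214, 213, 212, 207, 201, 199, 193, 183, 177, 169, 165, 165, 165, 155, 150, 151, 162, 164, 158, 153, 159, 163, 161, 153, 153, 156, 158, 158, 160, 156]
194 [216, 216, 216, 212, 206, 208, 212, 213, 209, 204, 198, 196, 193, 171, 138, 123, 123, 124, 124, 127, 133, 147, 160, 168, 171, 167, 168, 167, 166, 170, 171, 171, 167, 158, 148, 148]
198 [214, 216, 217, 218, 219, 217, 216, 212, 206, 197, 166, 121, 116, 119, 123, 124, 123, 120, 123, 128, 133, 140, 144, 152, 159, 169, 173, 170, 168, 159, 153, 151, 155, 157, 152, 149]
202 [220, 221, 221, 222, 216, 208, 201, 206, 206, 195, 152, 115, 118, 121, 123, 127, 123, 124, 124, 127, 134, 142, 147, 152, 158, 158, 154, 154, 158, 160, 157, 157, 160, 157, 151, 142]
206 [211, 214, 214, 214, 212, 203, 199, 206, 213, 190, 141, 116, 116, 122, 121, 123, 122, 127, 126, 127, 131, 140, 147, 152, 157, 161, 166, 165, 166, 164, 157, 149, 154, 162, 167, 167]
210 [218, 221, 222, 220, 218, 217, 215, 211, 204, 173, 123, 117, 118, 121, 124, 124, 123, 124, 125, 129, 134, 139, 149, 152, 157, 162, 164, 165, 172, 177, 179, 179, 173, 163, 157, 153]
214 [223, 218, 215, 216, 216, 211, 201, 193, 183, 150, 115, 116, 120, 122, 123, 125, 123, 122, 126, 128, 133, 141, 145, 145, 155, 159, 180, 192, 185, 174, 167, 164, 158, 148, 145, 143]
218 [201, 171, 141, 121, 125, 123, 124, 128, 130, 132, 132, 135, 138, 139, 141, 142, 144, 145, 145, 149, 149, 149, 154, 152, 157, 159, 151, 145, 144, 145, 139, 138, 133, 138, 146, 154]
[317.47872042 194.96132803]
```

View pics/c4.png

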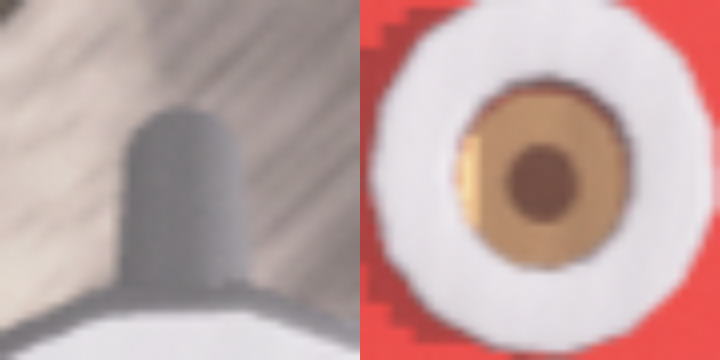

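Bore centre is at about (0.589,-0.038) and the tip at about (0.587,-0.1325). I'll shift by (0.0023, 0.094), lower slightly, and check.

```bash
python3 -m creep '[[[1,0.08,0.003,0,0,0,0],[1,0.2,0.006,0,0,0,0],[1,0.33,0.01,0,0,0,0],[1,0.42,0.012,0,0,0,0],[1,0.47,0.012,0,0,0,0],[1,0.47,0.012,0.05,0,0,0],[1,0.47,0.012,0.1,0,0,0],[1,0.47,0.012,0.13,0,0,0],[1,0.47,0.012,0.13,0,0,0],[1,0.47,0.012,0.13,0,0,0]]]'
python3 - <<'E'
from h import *
im=save("wrist","w5.png");p=P("wrist");s=sense();e=s["eef_pos"];print(e,s["tool_rot"])
for t,z in (("ejector",e[2]-.116),("saw_bore",.143)):
    for d in tip_of("wrist",t)[:3]: print(t,round(d["score"],2),np.round(d["xy"],1),np.round(onz(p,d["xy"],z),4))
print("tip",proj(p,[e[0],e[1]-.0012,e[2]-.116]),"bore",proj(p,[.589,-.0382,.143]))
a=cv2.imread("pics/w5.png")[150:270,240:400]
S=get_image("scene")[120:220,230:350,::-1]
cv2.imwrite("pics/c5.png",np.hstack([cv2.resize(a,(560,420)),cv2.resize(S,(240,200)) if 0 else cv2.resize(np.vstack([S,S*0,S*0])[:210],(240,420))]))
E
```

```text
clock: 8.03
eef_pos: [0.5889, -0.0379, 0.2683]
tool_rot: [-0.0, 0.708, 0.706, -0.001]
force: [-0.2, -0.5, -1.3]
width: 0.0257
grip_force: 59.1
[ 0.58932696 -0.03746911  0.26895349] [ 1.48578390e-05  7.07881252e-01  7.06331331e-01 -4.28993933e-04]
ejector 0.75 [317.1 195.7] [ 0.589  -0.0379  0.153 ]
ejector 0.6 [144.  338.9] [ 0.4271 -0.1774  0.153 ]
ejector 0.57 [266.8 217.5] [ 0.5478 -0.0565  0.153 ]
saw_bore 0.71 [315.4 191. ] [ 0.5876 -0.037   0.143 ]
tip [317.52608315 196.55864523] bore [317.14500108 192.41245797]
```

View pics/c5.png

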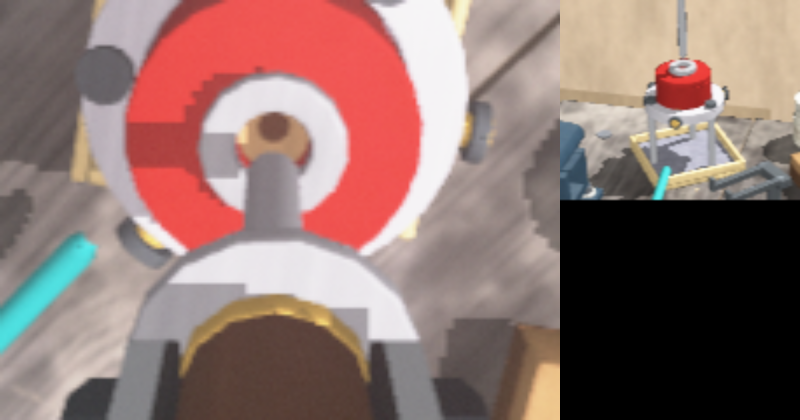

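The rod tip sits centred over the bore, in both x and y. I'll lower it into the hole and check the forces.

```bash
python3 -m creep '[[[1,0,0,0.015,0,0,0],[1,0,0,0.03,0,0,0],[1,0,0,0.045,0,0,0],[1,0,0,0.06,0,0,0],[1,0,0,0.075,0,0,0],[1,0,0,0.09,0,0,0],[1,0,0,0.105,0,0,0],[1,0,0,0.12,0,0,0],[1,0,0,0.13,0,0,0],[1,0,0,0.13,0,0,0]]]' 100
```

```text
clock: 9.07
eef_pos: [0.5891, -0.0359, 0.2427]
tool_rot: [-0.0, 0.707, 0.707, -0.0]
force: [0.1, -0.6, -1.9]
width: 0.0252
grip_force: 98.1
```

It's in the bore with no contact force. Now pushing.

```bash
python3 -m creep '[[[1,0,0,0.02,0,0,0],[1,0,0,0.03,0,0,0],[1,0,0,0.04,0,0,0],[1,0,0,0.05,0,0,0],[1,0,0,0.06,0,0,0],[1,0,0,0.07,0,0,0],[1,0,0,0.08,0,0,0],[1,0,0,0.09,0,0,0],[1,0,0,0.1,0,0,0],[1,0,0,0.1,0,0,0]]]'
```

```text
clock: 9.9
eef_pos: [0.5904, -0.0359, 0.225]
tool_rot: [0.001, 0.707, 0.707, 0.001]
force: [-1.2, 0.2, 3.2]
width: 0.0249
grip_force: 98.0
```

```bash
python3 -m creep '[[[1,0,0,0.02,0,0,0],[1,0,0,0.04,0,0,0],[1,0,0,0.06,0,0,0],[1,0,0,0.08,0,0,0],[1,0,0,0.1,0,0,0],[1,0,0,0.12,0,0,0],[1,0,0,0.14,0,0,0],[1,0,0,0.16,0,0,0],[1,0,0,0.17,0,0,0],[1,0,0,0.17,0,0,0]]]'
```

```text
clock: 10.73
eef_pos: [0.5887, -0.036, 0.1881]
tool_rot: [-0.001, 0.707, 0.707, -0.001]
force: [-1.0, -0.2, -2.2]
width: 0.0248
grip_force: 98.1
```

```bash
python3 -m creep '[[[1,0,0,0.015,0,0,0],[1,0,0,0.03,0,0,0],[1,0,0,0.04,0,0,0],[1,0,0,0.04,0,0,0],[1,0,0,0.04,0,0,0],[1,0,0,0.03,0,0,0],[1,0,0,0,0,0,0],[1,0,0,-0.05,0,0,0],[1,0,0,-0.1,0,0,0],[1,0,0,-0.15,0,0,0]]]'
python3 - <<'E'
from h import *
a=get_image("scene");p=P("scene")
for d in tip_of("scene","wood_plug")[:2]: print(round(d["score"],2),np.round(d["xy"]),onz(p,d["xy"],.007).round(3))
print([(round(d["score"],2),np.round(d["box"])) for d in spot_in("scene","wood_plug")[:2]])
b=get_image("side")
cv2.imwrite("pics/c6.png",np.hstack([cv2.resize(a[130:230,240:340],(400,400),interpolation=2),cv2.resize(b[125:225,270:370],(400,400),interpolation=2)])[:,:,::-1])
E
```

```text
clock: 11.57
eef_pos: [0.5898, -0.036, 0.221]
tool_rot: [0.001, 0.707, 0.707, 0.001]
force: [-0.2, 0.4, -2.4]
width: 0.0247
grip_force: 98.2
0.77 [290. 200.] [ 0.577 -0.043  0.007]
[(0.66, array([285., 186.,  17.,  15.]))]
```

View pics/c6.png

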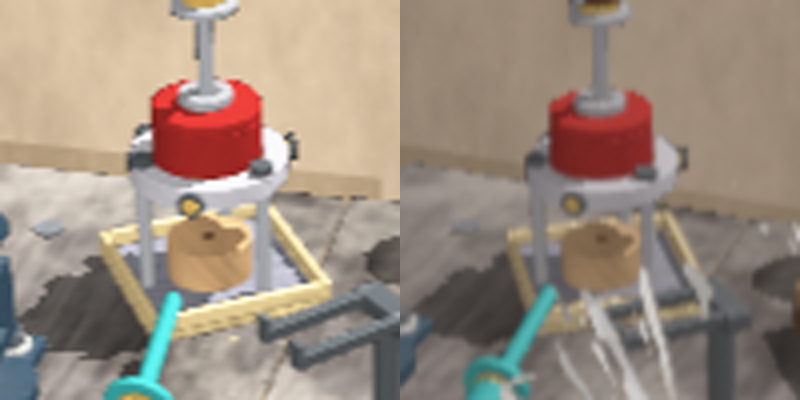

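The plug lies in the tray, at about (210,255) in the left crop. Now I'll withdraw and go back over the hook.

```bash
python3 -m creep '[[[1,0,0,-0.06,0,0,0],[1,0,0,-0.14,0,0,0],[1,0,0,-0.24,0,0,0],[1,0,0,-0.34,0,0,0],[1,0,0,-0.42,0,0,0],[1,0,0,-0.45,0,0,0],[1,0,0,-0.45,0,0,0],[1,0,0,-0.45,0,0,0],[1,0,0,-0.45,0,0,0],[1,0,0,-0.45,0,0,0]]]'
```

```text
clock: 12.6
eef_pos: [0.5886, -0.036, 0.3077]
tool_rot: [-0.001, 0.707, 0.707, -0.001]
force: [-0.4, 0.4, -1.2]
width: 0.0251
grip_force: 98.3
```

```bash
python3 -m creep '[[[1,-0.08,-0.03,0,0,0,0],[1,-0.2,-0.06,0,0,0,0],[1,-0.34,-0.1,0,0,0,0],[1,-0.48,-0.15,0,0,0,0],[1,-0.62,-0.2,0,0,0,0],[1,-0.76,-0.26,0,0,0,0],[1,-0.88,-0.31,0,0,0,0],[1,-0.96,-0.34,0,0,0,0],[1,-1,-0.35,0,0,0,0],[1,-1,-0.35,0,0,0,0]]]'; python3 - <<'E'
from workcell import *
s=sense();print(s["eef_pos"],s["tool_rot"])
E
```

```text
clock: 13.43
eef_pos: [0.5182, -0.2385, 0.3086]
tool_rot: [-0.0, 0.709, 0.706, -0.001]
force: [-0.8, -0.8, -1.9]
width: 0.0252
grip_force: 98.3
[ 0.51817967 -0.23846401  0.30855312] [-3.22787887e-04  7.08691809e-01  7.05517522e-01 -9.17267566e-04]
```

```bash
python3 -m creep '[[[1,-0.08,0.005,0.03,0,0,0],[1,-0.18,0.005,0.06,0,0,0],[1,-0.24,0.005,0.1,0,0,0],[1,-0.26,0.005,0.15,0,0,0],[1,-0.26,0.005,0.2,0,0,0],[1,-0.26,0.005,0.22,0,0,0],[1,-0.26,0.005,0.22,0,0,0],[1,-0.26,0.005,0.22,0,0,0],[1,-0.26,0.005,0.22,0,0,0],[1,-0.26,0.005,0.22,0,0,0]]]'
python3 - <<'E'
from h import *
a=get_image("wrist");p=P("wrist");s=sense();e=s["eef_pos"];print(e,s["tool_rot"])
print("tip",proj(p,[e[0],e[1],e[2]-.116]),"seat",proj(p,[.519,-.29,.125]),proj(p,[.519,-.302,.125]),proj(p,[.519,-.278,.125]))
b=get_image("scene")
cv2.imwrite("pics/c7.png",np.hstack([cv2.resize(a[150:260,260:380],(436,400)),cv2.resize(b[160:260,275:365],(360,400))])[:,:,::-1])
E
```

```text
clock: 14.27
eef_pos: [0.5209, -0.2875, 0.266]
tool_rot: [0.001, 0.707, 0.707, 0.0]
force: [0.9, -0.6, -2.2]
width: 0.0251
grip_force: 98.3
[ 0.52082629 -0.28771029  0.26603192] [6.20582239e-04 7.06881135e-01 7.07332017e-01 3.04424550e-04]
tip [317.25503575 195.19287803] seat [315.17215153 189.20386279] [315.20453896 202.21129659] [315.13891996 175.85740627]
```

View pics/c7.png

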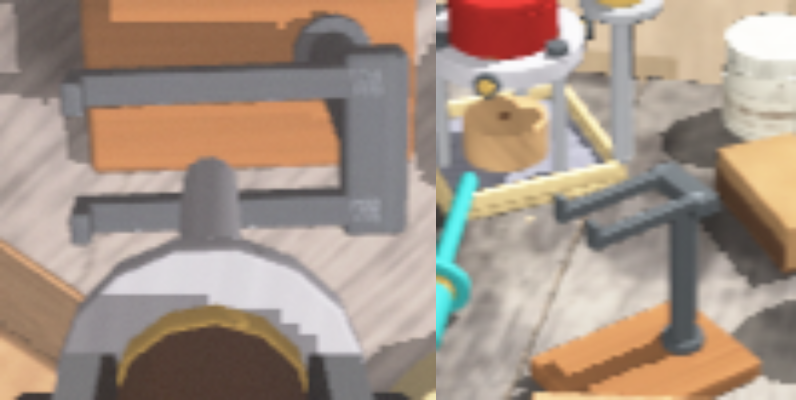

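The fork gap runs between rows ~100 and 195 of the left crop, and the rod tip at (209,165) needs about 2.5 mm in -y and 3 mm in -x. Correcting that, then lowering.

```bash
python3 -m creep '[[[1,-0.012,-0.015,0,0,0,0],[1,-0.012,-0.015,0.03,0,0,0],[1,-0.012,-0.015,0.08,0,0,0],[1,-0.012,-0.015,0.14,0,0,0],[1,-0.012,-0.015,0.2,0,0,0],[1,-0.012,-0.015,0.26,0,0,0],[1,-0.012,-0.015,0.3,0,0,0],[1,-0.012,-0.015,0.3,0,0,0],[1,-0.012,-0.015,0.3,0,0,0],[1,-0.012,-0.015,0.3,0,0,0]]]'
```

```text
clock: 15.2
eef_pos: [0.5178, -0.2906, 0.2057]
tool_rot: [0.0, 0.707, 0.707, 0.0]
force: [-0.5, -0.3, -1.7]
width: 0.0251
grip_force: 98.3
```

```bash
python3 -m creep '[[[1,0,0,0.03,0,0,0],[1,0,0,0.06,0,0,0],[1,0,0,0.1,0,0,0],[1,0,0,0.14,0,0,0],[1,0,0,0.18,0,0,0],[1,0,0,0.21,0,0,0],[1,0,0,0.23,0,0,0],[1,0,0,0.24,0,0,0],[1,0,0,0.24,0,0,0],[1,0,0,0.24,0,0,0]]]'
python3 - <<'E'
from h import *
s=sense();print(s["eef_pos"],s["tool_rot"],s["torque"])
a=get_image("wrist");b=get_image("scene")
cv2.imwrite("pics/c8.png",np.hstack([cv2.resize(a[150:260,260:380],(436,400)),cv2.resize(b[160:260,275:365],(360,400))])[:,:,::-1])
E
```

```text
clock: 16.03
eef_pos: [0.5176, -0.2905, 0.1574]
tool_rot: [0.0, 0.707, 0.707, 0.0]
force: [-0.7, -1.0, -1.2]
width: 0.0249
grip_force: 98.3
[ 0.51759096 -0.29049157  0.15743314] [2.10820920e-04 7.07099103e-01 7.07114425e-01 6.24217971e-05] [-0.05697136 -0.03977999 -0.01793641]
```

View pics/c8.png

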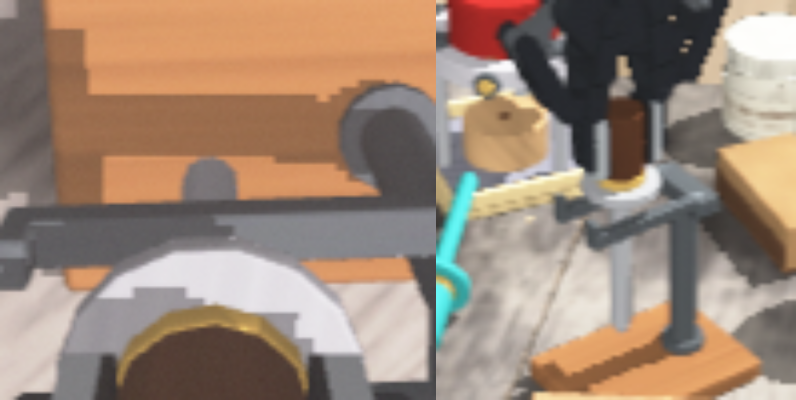

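The rod is between the prongs, with the collar just above them. I'll lower gently until it seats.

```bash
python3 -m creep '[[[1,0,0,0.01,0,0,0],[1,0,0,0.02,0,0,0],[1,0,0,0.03,0,0,0],[1,0,0,0.035,0,0,0],[1,0,0,0.04,0,0,0],[1,0,0,0.045,0,0,0],[1,0,0,0.05,0,0,0],[1,0,0,0.052,0,0,0],[1,0,0,0.052,0,0,0],[1,0,0,0.052,0,0,0]]]' 60
```

```text
clock: 16.97
eef_pos: [0.5174, -0.2904, 0.1469]
tool_rot: [-0.0, 0.707, 0.707, 0.0]
force: [0.3, 0.1, -3.1]
width: 0.0248
grip_force: 98.3
```

```bash
python3 -m creep '[[[1,0,0,0.003,0,0,0],[1,0,0,0.006,0,0,0],[1,0,0,0.009,0,0,0],[1,0,0,0.009,0,0,0],[1,0,0,0.009,0,0,0],[1,0,0,0.009,0,0,0],[1,0,0,0.009,0,0,0],[1,0,0,0.009,0,0,0],[1,0,0,0.009,0,0,0],[1,0,0,0.009,0,0,0]]]' 60
```

```text
clock: 17.8
eef_pos: [0.5175, -0.2905, 0.1462]
tool_rot: [0.0, 0.707, 0.707, 0.0]
force: [-1.9, 1.1, 5.6]
width: 0.0252
grip_force: 99.1
```

Contact made. Releasing slowly, then going straight up.

```bash
python3 -m creep '[[[0.65,0,0,0,0,0,0],[0.6,0,0,0,0,0,0],[0.5,0,0,0,0,0,0],[0.4,0,0,0,0,0,0],[0.3,0,0,0,0,0,0],[0.2,0,0,0,0,0,0],[0.1,0,0,0,0,0,0],[0,0,0,0,0,0,0],[0,0,0,0,0,0,0],[0,0,0,0,0,0,0]]]' 20 && python3 -m creep '[[[0,0,0,-0.03,0,0,0],[0,0,0,-0.08,0,0,0],[0,0,0,-0.15,0,0,0],[0,0,0,-0.23,0,0,0],[0,0,0,-0.32,0,0,0],[0,0,0,-0.42,0,0,0],[0,0,0,-0.52,0,0,0],[0,0,0,-0.6,0,0,0],[0,0,0,-0.6,0,0,0],[0,0,0,-0.6,0,0,0]]]'
python3 - <<'E'
from h import *
a=get_image("wrist");b=get_image("scene")
cv2.imwrite("pics/c9.png",np.hstack([cv2.resize(a[150:290,230:400],(440,362)),cv2.resize(b[140:270,250:380],(362,362))])[:,:800,::-1])
E
```

```text
clock: 18.63
eef_pos: [0.5174, -0.2904, 0.1451]
tool_rot: [-0.0, 0.707, 0.707, -0.0]
force: [-0.4, 0.2, -0.1]
width: 0.0857
grip_force: 0.0
clock: 19.47
eef_pos: [0.5178, -0.2907, 0.2667]
tool_rot: [0.002, 0.707, 0.707, 0.0]
force: [-0.4, -0.2, -1.8]
width: 0.0854
grip_force: 0.0
```

View pics/c9.png

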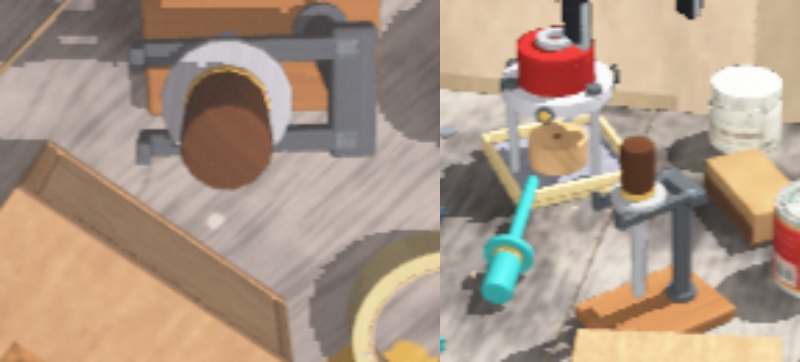

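The ejector hangs upright in the fork, the plug is in the tray, and the gripper is clear. Handing in.

```bash
python3 -c "
from workcell import *
print(finish_job())"
```

```text
the job is handed in; nothing more can be done
None
```

The plug was pushed out and is in the tray, the ejector hangs back on its hook, and the job is handed in at about 19.5 s on the robot clock; the arm touched nothing else, though one turquoise look-alike that stood upright in the first pictures was seen lying over later, cause unknown.

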